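# Snap the slide box shut and present the reference slide to the label reader

### The arm

A 6-joint arm with a two-finger parallel gripper is mounted at the origin on a cart in front of the work surface, level with it; the furniture and walls round the work are solid. World frame = base frame: x ahead of the robot, y to its left, z up, the work surface at z = 0. Lengths are in m, angles in rad, forces in N, time in s.
With the tool pointing down it reaches from about 0.4 to 0.825 m from the base axis. Payload 7 kg.
Tool frame: the origin (TCP) lies at the centre of the arm's flange, where the gripper is bolted on; the fingertips stand 178 mm ahead of it and the grasp point (between the pads) lies arm.tcp_to_grasp ahead of it (arm.tcp_to_grasp is the distance from the TCP to the grasp point, in m); z points along the fingers, y is the direction in which the jaws open and shut (so a half turn about z gives the same grasp; the last joint's range is limited). The gripper opens to 88 mm and grips with 3 to 60 N. Pads are 19 mm wide; open, the fingers measure 130 mm over their backs; the gripper's body (78 mm by 193 mm) begins 47 mm behind the grasp point.
Start: joints at [-0.972, 0.359, 0.012, 0, -1.224, -0.288], TCP at [0.206, -0.643, 0.405] pointing down, gripper open.
Joint ranges: [-3.07, 3.07], [-1.43, 2.12], [-1.02, 1.25], [-3.03, 1.67], [-3.05, -0], [-3.03, 3.03]. Speed limits (rad/s): [2.39, 2.39, 3.01, 3.14, 3.14, 3.14].

### API

Orientations are given as [roll, pitch, yaw] about the fixed x, y, z axes, in that order (R = Rz(yaw) Ry(pitch) Rx(roll)).
In Python, from station import arm gives the robot as it stands.
- The arm moves only by the tool move_arm, never from a script. Its argument "deltas" is a list of rows, each a list of 6 numbers: the shift along the world's x, y, z in mm, then the turn, a rotation vector about the world's x, y, z in degrees. In form: [[tx, ty, tz, ax, ay, az], ...]. A call has exactly 5 rows; each row shifts and turns the commanded pose from where the row before left it; what a row does not reach is not made up. A row lasts 1/12 s, in which the tool goes at most 41.7 mm and 7.16 degrees, less where a joint would pass 70% of its speed; a pose out of reach is approached as far as the arm can. A call with a gripper value outside its range is refused whole. "claw" is the closure in counts, from 0 (fully open) to 255 (shut), set as the call begins (left out, the last holds). The fingers move at their own pace and stop on an object; "squeeze" is the grip in N (left out, the last holds). Time passes only in rows, so rows that do not move let the fingers close, or fill a call up. It gives the time, the measured TCP pose, the force and the opening at its end, in the units of the state.
- arm.get_state(): the state, without advancing time (a new reading comes with each control period).
- arm.grab_frame(name): name is "scene" or "top" or "wrist"; returns the picture (384x512x3 uint8, red, green, blue); there is no depth.
- arm.calibration(name): a dict with "intrinsics" (3x3 intrinsics, pixels), "k1" (the pictures are not rectified: a ray, as slopes to the right and down, at radius r is drawn at 1 + k1 r^2 times it, then the intrinsics apply), "T" (4x4, takes a point from camera to world coordinates); the wrist camera has in their place "mount" (4x4, takes a point from camera to tool coordinates, whose origin is the TCP and whose axes are the flange's). Camera axes: x right, y up, looking along -z (the intrinsics and any distortion apply to the point x, -y, -z); pixel columns grow to the right and rows downward; lengths in m; the calibration is good to about 2 mm. A picture is of the moment at which its call begins: read the wrist's pose just before it. calibration takes no time and is no camera call.
- arm.job_done(): hands the job in, once; it reports no verdict.
Trained networks look in the newest picture that a camera, given by its name, has taken for a name from the list of things; names that differ only in an ending like _2 or _b are one class to them, and where a whole thing is asked for, a point or a joint stands for the part that bears it (a point fixed in the world has none). Each returns a list of dicts, best first, with "score" (0 to 1); they miss things now and then, are a little off and sometimes report something else, mostly with a low value. They report only what shows in the picture. A call takes as long as a camera call. They do not tell look-alikes from the thing itself.
- arm.spot_in(thing, camera): "xy" ([column, row] in pixels, amid what is visible of it).
- arm.masks_of(thing, camera): "pixels" (384x512 bool, what is visible of it) and "xy" ([column, row] in pixels, amid what is visible of it).
- arm.spot_point(thing, camera): "xy" ([column, row] in pixels: a listed point, or the origin of a listed thing).
The state is a dict: "t": time; "q": joint angles; "qd": joint speeds; "joint_efforts": joint torques, N m; "eef_pos": TCP position; "ee_rot": TCP orientation; "force": force on the tool from outside, world axes, zero at the start; "moment": the same for the moment, N m; "width": finger opening in m.
Only numpy, scipy, OpenCV 4.12 (cv2) and the standard library are available. Lean on these libraries where they do the work, as an engineer would, in place of code of your own. Each camera call takes 0.05 s, during which the arm holds its last target. There are 200 camera calls.

### The job

Press the slide box's open lid down until it snaps shut under the catch at its front and stays shut. Then pick up the glass reference slide that lies label up - seen from above with its notched, frosted end pointing away from you, the notch is at the left corner - by its clear part, and finish holding it level at the label reader, label up, with the middle of the frosted end about 40 mm above the middle of the reader's black pad and pointing straight at the post, fingers clear of the frosted end. Do not put it down or let go at the end, and leave the other slide, the timer, the red box and the beaker where they are.

Things in the scene. Friction and masses are not known exactly. Their poses are not given: they have to be found in the camera images.
- slide_box: Green slide box, 70 (x) x 98 (y) x 31 mm when shut, fixed to the worktop. Origin: centre of its underside. The lid's hinge runs along y at the box's own x = +35 mm, z = 21 mm. The front is at x = -33 mm; before it, out to x = -41 mm, stands a steel spring catch: two strips 30 mm high, 14 mm wide, at y = -26 and +26 mm.
- slide_box_lid (a joint): Lid hinge, rad: 0 shut, grows as it opens upward. Lid: slab 10 mm thick, 68 mm from hinge to free edge, 98 mm wide; shut, its top is 31 mm above the worktop. Stiff: stays where left. Near 0.11 rad two teeth on the free edge meet the spring catch; 5 to 10 N down on the front half of the lid takes it past, then it stays at about 0 (below 0.05).
- lid_edge (a point): Point on the slide box's lid: middle of the upper rim of its free edge; moves with the lid.
- slide: The slide to present: thick glass plate 80 (x) x 30 (y) x 6 mm, 36 g, lying label (frosted face) up on a black rest, its underside 20 mm above the worktop. Origin: centre of its underside; z up out of the label face. The frosted label end is the +x end, x = +14 to +40 mm; a 9 x 9 mm square notch is cut from its +x, +y corner. Its long edges can be gripped from above.
- slide_label (a point): Middle of the slide's frosted label end, on its upper face: x = +27 mm, y = 0, z = +6 mm in the slide's frame.
- slide_tail (a point): Middle of the slide's far clear end: x = -40 mm, y = 0, z = +3 mm in the slide's frame.
- slide_down: The other slide, same size and glass but lying label down on a second such rest: its notch is therefore at the mirrored corner (+x, -y). Origin: centre of its underside, z up. To be left alone.
- reader: Label reader, fixed: white base 160 (x from -55 to +105 mm) x 90 x 12 mm with a post 40 mm wide at its +x end (x = +81 to +99 mm), and on it a head up to 157 mm high that reaches no nearer than x = +58 mm. Origin: underside, below the middle of the black pad; +x points from the pad to the post.
- reader_spot (a point): Middle of the reader's black pad (60 x 50 mm), on its top face, 12.5 mm above the worktop.
- timer: Bystander: white digital timer, 58 x 62 x 18 mm, origin under its centre.
- red_box: Bystander: small red box, 40 x 72 x 21 mm, origin under its centre.
- beaker: Bystander: small clear beaker, 51 mm across, 53 mm high, origin under its centre.
- rest_a: Black rest under the label-up slide, fixed, 94 (x) x 40 x 23 mm. Base 4 mm thick, two rails across it 20 mm high at x = -37 to -29 and +29 to +37 mm, end stops 23 mm high at x = +-43 to +-47 mm; between the rails it is open down to the base. Origin: centre of its underside; the slide lies along x.
Not all that is in view belongs to the job. Leave any pink or turquoise look-alike of the slide alone.

How it is judged:
On the way, in this order (a step that is already met when the one before it is completed fails the run):
1. the lid has snapped shut and stays shut with the gripper off it, the slide still on its rest (value of joint slide_box_lid below 0.05 rad and contact force between each of the arm, the fingers and slide_box below 0.2 N and height (world z) of slide below 0.03 m), for 0.3 s.
2. the label-up slide is held clear of its rest (height (world z) of slide above 0.04 m and contact force between the fingers and slide above 1 N), for 0.2 s.
At the end, for the whole second after the job is handed in: Lid latched (<0.05 rad); label-up slide still gripped, still, touching nothing else, level within 8 deg, underside 22-55 mm above the pad, middle of frosted end within 12 mm of pad's middle, pointing at the post within 10 deg, finger middle 7 mm off the frosting; other things unmoved (15-20 mm) (value of joint slide_box_lid below 0.05 rad and horizontal distance between slide_label and reader_spot below 0.012 m and z of slide in the frame of reader_spot between 0.022 and 0.055 m and angle between slide's own z axis and vertical below 0.14 rad and angle between the x axis of slide and the x axis of reader, either way round below 0.17 rad and x of slide_tail in the frame of reader below -0.04 m and x of the grasp point in the frame of slide below 0.007 m and contact force between the fingers and slide above 1 N and contact force between reader and slide below 0.1 N and linear speed of slide below 0.02 m/s and distance of slide_down from where it was at the start of the episode below 0.015 m and distance of each of timer, red_box, beaker from where it was at the start of the episode below 0.02 m); the arm keeps its last pose, push and grip.
It fails at once if the other slide is disturbed (distance of slide_down from where it was at the start of the episode above 0.015 m).
It fails at once if a bystander is disturbed (distance of any of timer, red_box, beaker from where it was at the start of the episode above 0.02 m).
It also fails if it takes over 54 s, if anything falls off the work surface, if the arm or the gripper's body presses on something with over 40 N, if the wrist force passes 120 N, or if a joint passes its speed limit or range.

## Working session

There is one attempt and no reset: what is moved stays moved. The work goes in short steps, Python scripts to look and compute and a tool call to move; the robot and the scene stay as the last step left them, time stands still between calls to the robot, and variables do not carry over. Pictures are saved under pics/ and viewed, about 8 in all and at most 12, crops included, and the job is handed in when it is done.

Besides the shell and the picture viewer there is one more tool, called after "Call:" as a command line: name --pt "numbers of a row" for each row, then --argument value for the rest. move_arm: Moves the arm, as the interface text tells. Its arguments: {"type":"object","properties":{"deltas":{"type":"array","items":{"type":"array","items":{"type":"number"}}},"claw":{"type":"number"},"squeeze":{"type":"number"}},"required":["deltas"]}

```bash
ls; mkdir -p pics
cat > h.py <<'E'
import numpy as np, cv2
from station import arm
from scipy.spatial.transform import Rotation as R
def camT(name, st=None):
    c=arm.calibration(name)
    if name!='wrist': return c,np.array(c['T'])
    st=st or arm.get_state(); T=np.eye(4); T[:3,:3]=R.from_euler('xyz',st['ee_rot']).as_matrix(); T[:3,3]=st['eef_pos']
    return c,T@np.array(c['mount'])
def ray(c,T,xy):
    K=np.array(c['intrinsics']); u=cv2.undistortPoints(np.array([[xy]],float),K,np.array([c['k1'],0,0,0,0.]))[0,0]
    return T[:3,3],T[:3,:3]@np.array([u[0],-u[1],-1])
def at_z(c,T,xy,z):
    o,d=ray(c,T,xy); return o+d*(z-o[2])/d[2]
def proj(c,T,P):
    p=np.linalg.inv(T)@np.append(P,1); K=np.array(c['intrinsics'])
    return cv2.projectPoints(np.array([[p[0],-p[1],-p[2]]]),np.zeros(3),np.zeros(3),K,np.array([c['k1'],0,0,0,0.]))[0][0,0]
def save(name,im): cv2.imwrite('pics/'+name+'.png',cv2.cvtColor(im,cv2.COLOR_RGB2BGR))
E
python3 - <<'E'
from h import *
s=arm.get_state(); print(s['t'],s['eef_pos'],s['ee_rot'],s['width'],arm.tcp_to_grasp)
a=arm.grab_frame('top');b=arm.grab_frame('scene')
save('top',a);save('scene',b)
for n in('top','scene'):
    c=arm.calibration(n);print(n,c['k1'],np.round(c['T'],3).tolist())
Z=dict(slide=.026,slide_down=.026,slide_box=0.02,reader=0.012,timer=.018,red_box=.021,beaker=.03,slide_label=.026,slide_tail=.023,reader_spot=.0125,lid_edge=.09)
for cam in('top',):
  c,T=camT(cam)
  for n,z in Z.items():
    f=arm.spot_point if n in('slide_label','slide_tail','reader_spot','lid_edge') else arm.spot_in
    for d in f(n,cam): print(cam,n,round(d['score'],2),np.round(d['xy'],1),np.round(at_z(c,T,d['xy'],z),3))
E
```

```text
pics
0.0 [ 0.20637592 -0.64247882  0.40372828] [ 3.13995793e+00 -1.50842103e-04 -2.83095799e+00] 0.08765664367197967 0.1593
top -0.055231712215309994 [[-0.016, 0.993, -0.119, 0.314], [-1.0, -0.018, -0.017, -0.007], [-0.019, 0.119, 0.993, 1.784], [0.0, 0.0, 0.0, 1.0]]
scene 0.022736047604769154 [[-0.794, 0.384, -0.471, -0.025], [-0.608, -0.518, 0.602, 0.693], [-0.012, 0.764, 0.645, 0.789], [0.0, 0.0, 0.0, 1.0]]
top slide 0.75 [229.4 216.7] [0.414 0.118 0.026]
top slide 0.66 [259.9 211. ] [0.433 0.007 0.026]
top slide 0.64 [299.2 212.3] [ 0.426 -0.135  0.026]
top slide 0.39 [148.2 220.3] [0.406 0.414 0.026]
top slide_down 0.6 [283.1 164.8] [ 0.601 -0.081  0.026]
top slide_down 0.59 [330.3 201.9] [ 0.462 -0.249  0.026]
top slide_down 0.21 [248.2 166. ] [0.599 0.047 0.026]
top slide_box 0.75 [192.9 220.9] [0.402 0.251 0.02 ]
top slide_box 0.66 [329.7 206.8] [ 0.444 -0.247  0.02 ]
top slide_box 0.16 [250.2 167.1] [0.596 0.04  0.02 ]
top reader 0.93 [285.5 161.7] [ 0.615 -0.091  0.012]
top timer 0.78 [374.3 203.9] [ 0.452 -0.41   0.018]
top red_box 0.6 [146.5 221.5] [0.402 0.422 0.021]
top red_box 0.44 [190.3 220.8] [0.402 0.261 0.021]
top beaker 0.44 [249.1 164.6] [0.603 0.043 0.03 ]
top slide_label 0.7 [221.1 221.2] [0.399 0.148 0.026]
top slide_label 0.64 [297.9 206.3] [ 0.448 -0.131  0.026]
top slide_tail 0.75 [272.2 206.9] [ 0.448 -0.038  0.023]
top slide_tail 0.69 [236.6 212.6] [0.429 0.092 0.023]
top slide_tail 0.57 [295.1 227.1] [ 0.373 -0.119  0.023]
top reader_spot 0.69 [284.1 172.3] [ 0.575 -0.085  0.012]
top lid_edge 0.55 [185.4 229.6] [0.368 0.267 0.09 ]
top lid_edge 0.34 [251.6 207. ] [0.443 0.035 0.09 ]
```

Run:
```python
import cv2
a=cv2.imread('pics/top.png')[130:265,110:410]
b=cv2.imread('pics/scene.png')
a=cv2.resize(a,(800,360),interpolation=cv2.INTER_CUBIC)
cv2.imwrite('pics/topc.png',a)
cv2.imwrite('pics/scene2.png',cv2.resize(b,(800,600)))
```

```text
(no output)
```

View pics/topc.png

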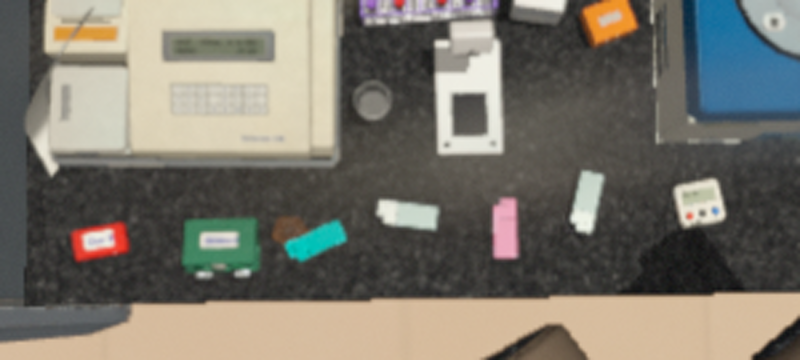

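View pics/scene2.png

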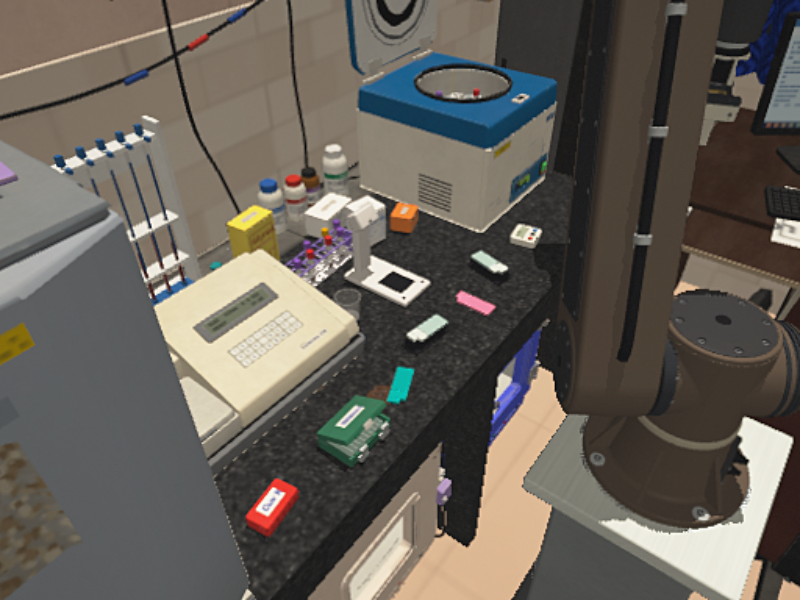

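Candidates for the slide: A at top (263,210), B at (330,206), plus a pink look-alike at (300,216) and a turquoise one at (229,217). I need close wrist views to tell A from B, so I move over them.

Call:
move_arm --pt "18 37 0 0 0 0" --pt "18 37 0 0 0 0" --pt "18 37 0 0 0 0" --pt "18 37 0 0 0 0" --pt "18 37 0 0 0 0"

```text
t: 1.07
eef_pos: [0.2967, -0.456, 0.4047]
ee_rot: [-3.141, 0.0, -2.831]
force: [0.5, -0.5, 0.4]
width: 0.0875
```

Call:
move_arm --pt "15 38 0 0 0 0" --pt "15 38 0 0 0 0" --pt "15 38 0 0 0 0" --pt "15 38 0 0 0 0" --pt "15 38 0 0 0 0"

```text
t: 1.48
eef_pos: [0.3715, -0.2658, 0.4051]
ee_rot: [-3.141, 0.001, -2.831]
force: [1.6, 0.7, -0.5]
width: 0.0876
```

Call:
move_arm --pt "6 36 0 0 0 0" --pt "6 36 0 0 0 0" --pt "6 36 0 0 0 0" --pt "6 36 0 0 0 0" --pt "0 0 0 0 0 0"

```text
t: 1.9
eef_pos: [0.3961, -0.1192, 0.4053]
ee_rot: [3.141, 0.003, -2.826]
force: [-0.5, -0.1, 0.2]
width: 0.0878
```

Run:
```python
from h import *
s=arm.get_state(); print(s['t'],s['eef_pos'],s['ee_rot'],s['q'],s['force'])
a=arm.grab_frame('wrist');c,T=camT('wrist',s)
print(c['intrinsics'],np.round(c['mount'],3).tolist())
save('w1',cv2.resize(a,(768,576)))
for n,z in dict(slide_label=.026,slide_tail=.023,reader_spot=.0125,slide=.026,slide_down=.026).items():
    for d in arm.spot_point(n,'wrist'): print(n,round(d['score'],2),np.round(d['xy'],1),np.round(at_z(c,T,d['xy'],z),3))
```

```text
1.9 [ 0.39610992 -0.11922421  0.40532015] [ 3.14139774e+00  2.58517574e-03 -2.82560664e+00] [ 1.89477595e-01 -9.26531948e-02 -5.20750947e-01 -5.71724954e-04
 -1.14015871e+00 -1.44404965e+00] [-0.48371805 -0.14703901  0.21940991]
[[309.96060457   0.         252.41280519]
 [  0.         309.96060457 195.14180163]
 [  0.           0.           1.        ]] [[-0.001, 0.952, 0.306, 0.083], [1.0, 0.001, 0.0, -0.001], [-0.0, 0.306, -0.952, 0.021], [0.0, 0.0, 0.0, 1.0]]
slide_label 0.93 [229.2 194.8] [ 0.437 -0.137  0.026]
slide_label 0.77 [446.  223.3] [0.388 0.136 0.026]
slide_label 0.72 [349.2 235.4] [0.442 0.024 0.026]
slide_tail 0.88 [247.8 146.2] [ 0.374 -0.133  0.023]
slide_tail 0.7 [388.8 230.4] [0.42  0.072 0.023]
reader_spot 0.58 [232.2 288.5] [ 0.572 -0.093  0.013]
slide 0.74 [421.2 221.4] [0.396 0.104 0.026]
slide 0.73 [329.5 223.1] [ 0.434 -0.006  0.026]
slide 0.58 [233.7 175.3] [ 0.412 -0.138  0.026]
slide_down 0.98 [141.7 178.3] [ 0.449 -0.242  0.026]
```

View pics/w1.png

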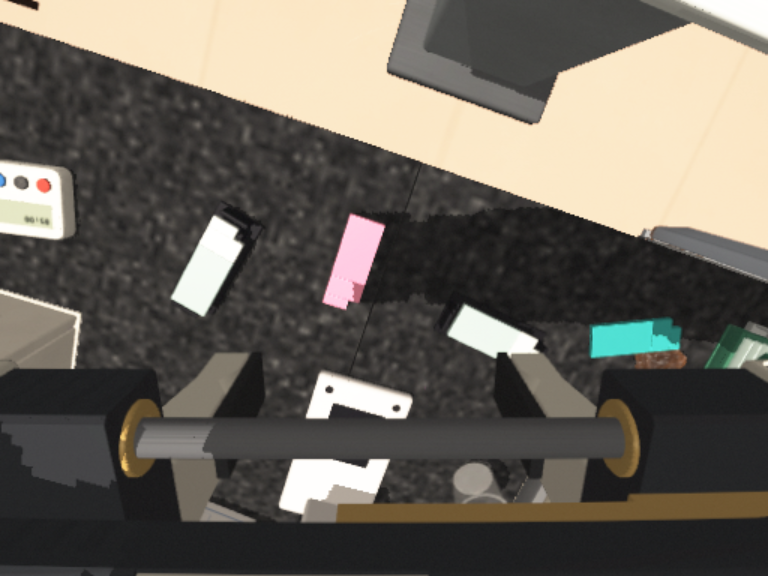

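w1 shows slide B (210,265) with its frosted end up and the notch at the right corner, so it is label down. Pink is at (355,260) and turquoise at (635,338). A is at (490,330), with its frosted end partly hidden by the finger. Next I go over A and the box.

Call:
move_arm --pt "14 36 0 0 0 -3.6" --pt "14 36 0 0 0 -3.6" --pt "14 36 0 0 0 -3.6" --pt "14 36 0 0 0 -3.6" --pt "14 36 0 0 0 -3.6"

```text
t: 2.62
eef_pos: [0.4659, 0.0567, 0.4048]
ee_rot: [3.142, 0.0, 3.132]
force: [0.8, -0.4, -0.6]
width: 0.0878
```

Call:
move_arm --pt "14 36 0 0 0 0" --pt "7 20 0 0 0 0" --pt "0 20 0 0 0 0" --pt "0 0 0 0 0 0" --pt "0 0 0 0 0 0"

```text
t: 3.03
eef_pos: [0.4869, 0.132, 0.404]
ee_rot: [-3.141, -0.001, 3.138]
force: [-0.3, -1.0, 0.4]
width: 0.0878
```

Run:
```python
from h import *
s=arm.get_state(); print(s['t'],s['eef_pos'],s['ee_rot'],s['force'])
a=arm.grab_frame('wrist');c,T=camT('wrist',s)
save('w2',cv2.resize(a,(768,576)))
for n,z in dict(slide_label=.026,slide_tail=.023,slide=.026,slide_down=.026,lid_edge=.06,slide_box=0).items():
    for d in arm.spot_point(n,'wrist'): print(n,round(d['score'],2),np.round(d['xy'],1),np.round(at_z(c,T,d['xy'],z),3))
```

```text
3.0333 [0.48691301 0.13201313 0.40404054] [-3.14072831e+00 -1.10268479e-03  3.13758217e+00] [-0.27048658 -0.99248381  0.35864681]
slide_label 0.91 [ 33.9 134.5] [ 0.444 -0.122  0.026]
slide_label 0.9 [270.3  86. ] [0.394 0.151 0.026]
slide_label 0.81 [157.7 132.4] [0.443 0.023 0.026]
slide_label 0.41 [100.4 123.2] [ 0.432 -0.041  0.026]
slide_tail 0.89 [100.7 122.9] [ 0.432 -0.043  0.023]
slide_tail 0.82 [214.4 113.4] [0.423 0.089 0.023]
slide_tail 0.77 [21.  75.4] [ 0.379 -0.125  0.023]
slide 0.74 [246.5  95.3] [0.404 0.125 0.026]
slide 0.72 [ 34.1 106.9] [ 0.413 -0.115  0.026]
slide 0.69 [375.2  66.6] [0.374 0.264 0.026]
slide 0.57 [138.9 124. ] [0.434 0.003 0.026]
lid_edge 0.91 [376.6  64.6] [0.375 0.253 0.06 ]
slide_box 0.79 [352.4  90.8] [0.399 0.249 0.   ]
```

View pics/w2.png

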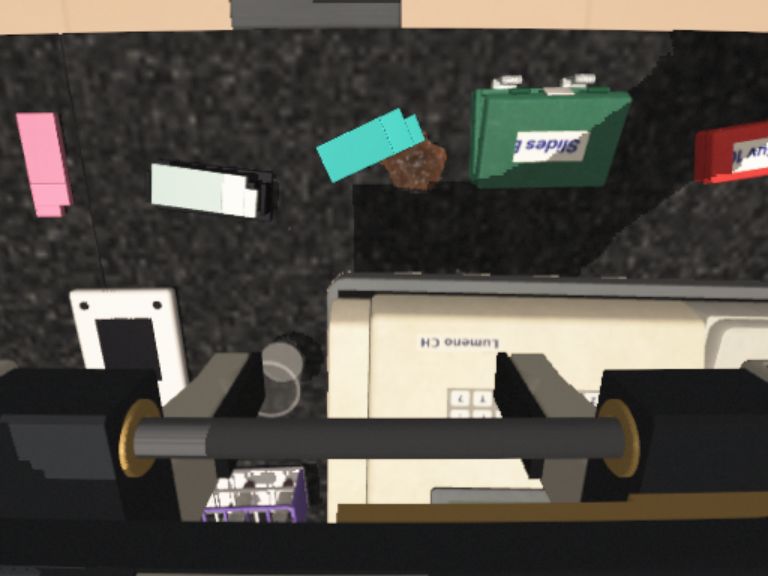

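Run:
```python
from h import *
s=arm.get_state(); c,T=camT('wrist',s)
a=cv2.imread('pics/w2.png')
cv2.imwrite('pics/w2c.png',cv2.resize(a[140:240,130:300],(680,400),interpolation=cv2.INTER_CUBIC))
arm.grab_frame('scene'); cs,Ts=camT('scene'); ct,Tt=camT('top')
le=arm.spot_point('lid_edge','scene'); print([(d['xy'],d['score']) for d in le])
rs=[ray(c,T,[376.6,64.6]),ray(ct,Tt,[185.4,229.6])]
if le: rs.append(ray(cs,Ts,le[0]['xy']))
A=0;b=0
for o,d in rs:
    d=d/np.linalg.norm(d);P=np.eye(3)-np.outer(d,d);A=A+P;b=b+P@o
p=np.linalg.solve(A,b);print(p,[np.linalg.norm(np.cross(p-o,d/np.linalg.norm(d))) for o,d in rs])
bx=np.array([.399,.249,0])
for th in np.arange(.1,.9,.1):
    q=bx+[.035-.068*np.cos(th)-.01*np.sin(th),0,.021+.068*np.sin(th)+.01*np.cos(th)]
    print(round(th,1),q.round(3),proj(c,T,q).round(0),proj(cs,Ts,q).round(0))
```

```text
[([234.0, 267.6], 0.88)]
[0.37171671 0.25968104 0.06651958] [np.float64(0.009421000731014295), np.float64(0.011808329957408091), np.float64(0.003728072008429363)]
0.1 [0.365 0.249 0.038] [366.  57.] [238. 275.]
0.2 [0.365 0.249 0.044] [368.  56.] [238. 273.]
0.3 [0.366 0.249 0.051] [370.  56.] [238. 271.]
0.4 [0.367 0.249 0.057] [372.  57.] [237. 269.]
0.5 [0.37  0.249 0.062] [374.  58.] [237. 267.]
0.6 [0.372 0.249 0.068] [376.  61.] [236. 265.]
0.7 [0.376 0.249 0.072] [378.  64.] [234. 263.]
0.8 [0.379 0.249 0.077] [379.  68.] [233. 262.]
```

View pics/w2c.png

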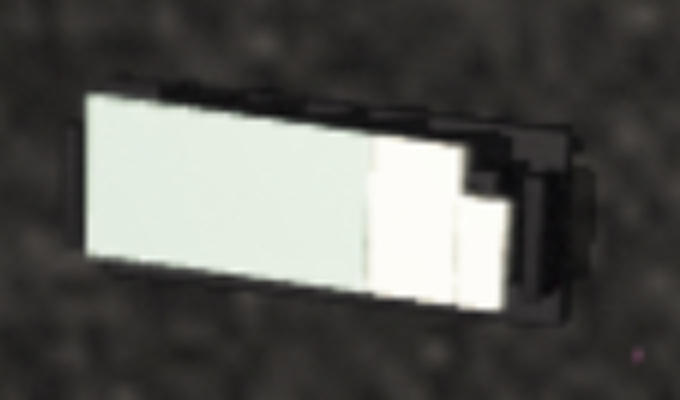

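The crop confirms A: frosted end right, notch at the upper right, which is the left corner once the end points away. So A is label up. The lid edge is at about (0.371, 0.255, 0.066), which puts the lid near 0.55 rad. I will press it with closed fingers.

Call:
move_arm --pt "-18 20 -20 0 0 0" --pt "-18 20 -20 0 0 0" --pt "-18 20 -20 0 0 0" --pt "-18 20 -20 0 0 0" --pt "-18 20 -20 0 0 0" --claw 255

```text
t: 3.9
eef_pos: [0.3955, 0.2328, 0.3042]
ee_rot: [3.141, 0.001, 3.138]
force: [0.3, 1.0, -1.1]
width: 0.0597
```

Call:
move_arm --pt "-13 18 -18 0 0 0" --pt "0 0 -18 0 0 0" --pt "0 0 -10 0 0 0" --pt "0 0 0 0 0 0" --pt "0 0 0 0 0 0"

```text
t: 4.32
eef_pos: [0.3834, 0.2504, 0.2586]
ee_rot: [-3.141, -0.0, 3.139]
force: [-0.3, -0.1, -0.5]
width: 0.0266
```

Call:
move_arm --pt "0 0 -5 0 0 0" --pt "0 0 -5 0 0 0" --pt "0 0 -5 0 0 0" --pt "0 0 -5 0 0 0" --pt "0 0 0 0 0 0"

```text
t: 4.73
eef_pos: [0.3833, 0.2499, 0.2378]
ee_rot: [-3.141, -0.001, 3.138]
force: [0.9, 0.1, -0.1]
width: 0.0004
```

Call:
move_arm --pt "0 0 -4 0 0 0" --pt "0 0 -4 0 0 0" --pt "0 0 -4 0 0 0" --pt "0 0 -4 0 0 0" --pt "0 0 0 0 0 0"

```text
t: 5.15
eef_pos: [0.3833, 0.2502, 0.2219]
ee_rot: [-3.141, -0.001, 3.138]
force: [-0.2, 0.7, 0.2]
width: 0.0006
```

Call:
move_arm --pt "0 0 -2 0 0 0" --pt "0 0 -2 0 0 0" --pt "0 0 -2 0 0 0" --pt "0 0 -1 0 0 0" --pt "0 0 0 0 0 0"

```text
t: 5.57
eef_pos: [0.3834, 0.2503, 0.2154]
ee_rot: [-3.141, -0.0, 3.138]
force: [0.6, -0.1, -0.1]
width: 0.0005
```

Call:
move_arm --pt "0 0 -1 0 0 0" --pt "0 0 -1 0 0 0" --pt "0 0 -1 0 0 0" --pt "0 0 -1 0 0 0" --pt "0 0 0 0 0 0"

```text
t: 5.98
eef_pos: [0.3832, 0.2503, 0.2117]
ee_rot: [-3.142, -0.0, 3.138]
force: [-1.5, -0.6, 1.0]
width: 0.0001
```

Call:
move_arm --pt "0 0 -1 0 0 0" --pt "0 0 -1 0 0 0" --pt "0 0 -1 0 0 0" --pt "0 0 0 0 0 0" --pt "0 0 0 0 0 0"

```text
t: 6.4
eef_pos: [0.3835, 0.2505, 0.209]
ee_rot: [3.141, 0.0, 3.138]
force: [-2.5, -0.5, 7.4]
width: 0.0005
```

Run:
```python
from h import *
s=arm.get_state(); print(s['eef_pos'],s['force'])
b=arm.grab_frame('scene'); save('s3',cv2.resize(b[220:320,170:290],(720,600),interpolation=cv2.INTER_CUBIC))
```

```text
[0.38348629 0.250468   0.20897081] [-2.46218598 -0.51713335  7.39007216]
```

View pics/s3.png

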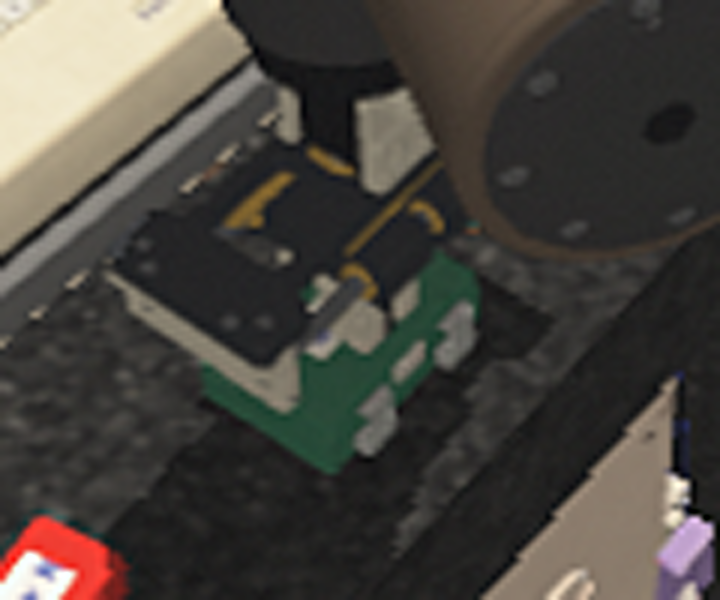

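The lid is nearly down (catches at (380,420) and (455,335)), with 7 N resisting. I keep pressing.

Call:
move_arm --pt "0 0 -1 0 0 0" --pt "0 0 -0.5 0 0 0" --pt "0 0 0 0 0 0" --pt "0 0 0 0 0 0" --pt "0 0 0 0 0 0"

```text
t: 6.87
eef_pos: [0.3834, 0.2505, 0.2084]
ee_rot: [3.141, 0.001, 3.139]
force: [-9.0, -2.2, 23.0]
width: 0.0006
```

Call:
move_arm --pt "0 0 -1 0 0 0" --pt "0 0 -0.5 0 0 0" --pt "0 0 0 0 0 0" --pt "0 0 0 0 0 0" --pt "0 0 0 0 0 0"

```text
t: 7.28
eef_pos: [0.3834, 0.2505, 0.2079]
ee_rot: [3.141, 0.001, 3.139]
force: [-14.7, -4.6, 39.5]
width: 0.0009
```

Call:
move_arm --pt "0 0 -1 0 0 0" --pt "0 0 -0.5 0 0 0" --pt "0 0 0 0 0 0" --pt "0 0 0 0 0 0" --pt "0 0 0 0 0 0"

```text
t: 7.7
eef_pos: [0.3833, 0.2505, 0.2075]
ee_rot: [3.141, 0.001, 3.14]
force: [-19.0, -6.0, 55.5]
width: 0.0002
```

Hard stop at a tip height of 30–31 mm, which matches the shut lid top, so it looks latched. I retract and look.

Call:
move_arm --pt "0 0 4 0 0 0" --pt "0 0 15 0 0 0" --pt "0 0 30 0 0 0" --pt "10 -20 30 0 0 0" --pt "10 -35 20 0 0 0"

```text
t: 8.12
eef_pos: [0.4045, 0.1972, 0.3059]
ee_rot: [3.139, 0.003, -3.141]
force: [2.1, 0.3, -0.6]
width: 0.0007
```

Call:
move_arm --pt "18 -35 15 0 0 0" --pt "18 -35 15 0 0 0" --pt "18 -35 15 0 0 0" --pt "0 0 0 0 0 0" --pt "0 0 0 0 0 0" --claw 60

```text
t: 8.53
eef_pos: [0.4576, 0.0896, 0.3482]
ee_rot: [3.141, 0.001, 3.134]
force: [-0.3, -0.1, -0.6]
width: 0.0283
```

Run:
```python
from h import *
s=arm.get_state(); print(s['t'],s['eef_pos'],s['ee_rot'],s['force'],s['width'])
b=arm.grab_frame('scene'); w=arm.grab_frame('wrist')
c,T=camT('wrist',s);cs,Ts=camT('scene')
x=cv2.resize(b[220:320,170:290],(480,400),interpolation=cv2.INTER_CUBIC)
save('s4',np.vstack([np.hstack([x,np.zeros((400,32,3),np.uint8)])[:, :512],w[:200]]))
for cam,C,TT in(('scene',cs,Ts),('wrist',c,T)):
  for d in arm.spot_point('lid_edge',cam): print(cam,d['xy'],d['score'])
  for th in (0,.11,.3): print(th,proj(C,TT,np.array([.401,.251,0])+[.035-.068*np.cos(th)-.01*np.sin(th),0,.021+.068*np.sin(th)+.01*np.cos(th)]))
for n,z in dict(slide_label=.026,slide_tail=.023,slide=.02,reader_spot=.0125).items():
    for d in arm.spot_point(n,'wrist'): print(n,round(d['score'],2),np.round(d['xy'],1),np.round(at_z(c,T,d['xy'],z),4))
```

```text
8.5333 [0.45763027 0.08960286 0.34821458] [3.14073531e+00 1.40065271e-03 3.13362371e+00] [-0.31461423 -0.10968032 -0.60866139] 0.028321721625183125
scene [236.3, 276.1] 0.72
0 [237.01839193 276.736057  ]
0.11 [237.13220154 274.92256738]
0.3 [236.69693418 271.49421791]
wrist [429.9, 87.8] 0.6
0 [428.42382786  86.36611468]
0.11 [433.00608397  85.3588755 ]
0.3 [440.76089542  85.92379332]
slide_label 0.92 [187.4 167.2] [0.4428 0.0247 0.026 ]
slide_label 0.84 [312.8 116.3] [0.3947 0.147  0.026 ]
slide_label 0.8 [ 41.2 167. ] [ 0.4408 -0.1231  0.026 ]
slide_tail 0.96 [119.8 153.6] [ 0.4289 -0.0424  0.023 ]
slide_tail 0.89 [ 31.1 101. ] [ 0.377  -0.1214  0.023 ]
slide_tail 0.83 [249.2 143.1] [0.42   0.0864 0.023 ]
slide 0.9 [ 41.6 139.5] [ 0.4141 -0.1209  0.02  ]
slide 0.82 [162.8 163.9] [ 0.4405 -0.0013  0.02  ]
slide 0.57 [285.3 125.4] [0.4035 0.1218 0.02  ]
```

View pics/s4.png

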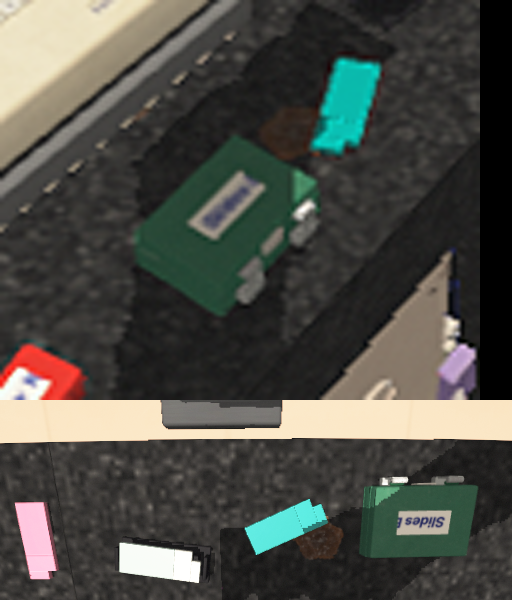

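The lid is shut: the edge matches the θ=0 prediction in both cameras. The slide centre is about (0.437,-0.0025), yaw 78.3°, and the label–tail distance is 68.5 mm against a nominal 67. Next I get the reader pose from the stored w1, w2 and top pictures.

Run:
```python
from h import *
S={'w1':dict(eef_pos=[0.39610992,-0.11922421,0.40532015],ee_rot=[3.14139774,2.58517574e-03,-2.82560664]),
'w2':dict(eef_pos=[0.48691301,0.13201313,0.40404054],ee_rot=[-3.14072831,-1.10268479e-03,3.13758217])}
def fit(im,c,T,sc):
    # white base top (z=12): near corners ; bright low-saturation blob near expected spot
    h=cv2.cvtColor(im,cv2.COLOR_BGR2HSV); m=((h[...,2]>215)&(h[...,1]<30)).astype(np.uint8)
    return m
def at(C,T,p): return at_z(C,T,p,.012)[:2]
for n,pts in dict(w1=[(320,373),(412,397)],w2=[(70,291),(177,289)]).items():
    c,T=camT('wrist',S[n]); P=[at(c,T,np.array(p)/1.5) for p in pts]
    d=P[1]-P[0]; L=np.linalg.norm(d); e=np.array([-d[1],d[0]])/L; e=e if e[0]>0 else -e
    mid=(P[0]+P[1])/2; print(n,np.round(P,4).tolist(),'len',L,'yaw',np.degrees(np.arctan2(e[1],e[0])),'spot',mid+.055*e)
c,T=camT('top')
P=[at(c,T,np.array(p)/800*300*np.array([1,1])+[110,130]) for p in [(438,154),(503,152)]]
print('top',P)
t=cv2.imread('pics/top.png'); g=cv2.cvtColor(t,cv2.COLOR_BGR2GRAY)[150:192,265:305]
m=(g>190).astype(np.uint8)
cn=max(cv2.findContours(m,cv2.RETR_EXTERNAL,cv2.CHAIN_APPROX_NONE)[0],key=cv2.contourArea)
print(cv2.minAreaRect(cn))
m=((g<60)).astype(np.uint8);n,l,st,ce=cv2.connectedComponentsWithStats(m)
for i in range(1,n):
    if 60<st[i,4]<400: 
        print('pad?',st[i],ce[i]+[265,150],at_z(c,T,ce[i]+[265,150],.0125), cv2.minAreaRect(np.argwhere(l==i)[:,::-1].astype(np.float32)))
```

```text
w1 [[0.5207, -0.1343], [0.5183, -0.0481]] len 0.0862483223362129 yaw 1.6207399122984456 spot [ 0.57448083 -0.08962061]
w2 [[0.5206, -0.1313], [0.5193, -0.0388]] len 0.09253952400528734 yaw 0.7949517480510687 spot [ 0.57493367 -0.08431031]
top [array([ 0.51865777, -0.04718633]), array([ 0.51983213, -0.13665613])]
((20.5, 18.5), (37.0, 23.0), 90.0)
pad? [ 0  0  8 11 75] [268.42666667 154.62666667] [ 0.64241337 -0.0281527   0.0125    ] ((3.5, 5.0), (10.0, 7.0), 90.0)
```

Call:
move_arm --pt "-4 -20 -20 0 0 7" --pt "-4 -20 -20 0 0 7" --pt "-4 -20 -20 0 0 7" --pt "-4 -20 -20 0 0 7" --pt "-4 -20 -10 0 0 7" --claw 0

```text
t: 9.35
eef_pos: [0.4357, -0.009, 0.2557]
ee_rot: [3.141, -0.002, -2.527]
force: [0.1, 0.2, -0.2]
width: 0.0867
```

Call:
move_arm --pt "-2 -2 0 0 0 7" --pt "0 0 0 0 0 7" --pt "0 0 0 0 0 7" --pt "0 0 0 0 0 7" --pt "0 0 0 0 0 7"

```text
t: 9.77
eef_pos: [0.4348, -0.01, 0.2575]
ee_rot: [3.141, -0.0, -1.916]
force: [-0.0, -0.3, -0.2]
width: 0.0875
```

Call:
move_arm --pt "0 0 0 0 0 5" --pt "0 0 0 0 0 3.7" --pt "0 0 0 0 0 0" --pt "0 0 0 0 0 0" --pt "0 0 0 0 0 0"

```text
t: 10.18
eef_pos: [0.4348, -0.0102, 0.2576]
ee_rot: [3.142, -0.0, -1.773]
force: [-0.4, 0.0, 0.9]
width: 0.0878
```

Run:
```python
from h import *
s=arm.get_state(); w=arm.grab_frame('wrist'); c,T=camT('wrist',s); save('w5',w)
for n,z in dict(slide_label=.026,slide_tail=.023,slide=.02,lid_edge=.031).items():
    for d in arm.spot_point(n,'wrist'): print(n,round(d['score'],2),np.round(d['xy'],1),np.round(at_z(c,T,d['xy'],z),4))
```

```text
slide_label 0.75 [202.5  36. ] [ 0.442  -0.1335  0.026 ]
slide_label 0.75 [ 41.1 141.1] [ 0.5669 -0.0936  0.026 ]
slide_label 0.62 [254.8 259.7] [0.4414 0.0253 0.026 ]
slide_tail 0.87 [290.8 301.6] [0.4206 0.0709 0.023 ]
slide_tail 0.86 [249.4 173.8] [ 0.4318 -0.0411  0.023 ]
slide_tail 0.56 [298.1  20.3] [ 0.3822 -0.1308  0.023 ]
slide 0.89 [240.1  29.1] [ 0.4184 -0.1337  0.02  ]
slide 0.67 [314.1 325.8] [0.4051 0.1017 0.02  ]
slide 0.59 [255.7 221.3] [ 0.4348 -0.0033  0.02  ]
slide 0.54 [ 43.2 142.6] [ 0.5701 -0.0923  0.02  ]
```

View pics/w5.png

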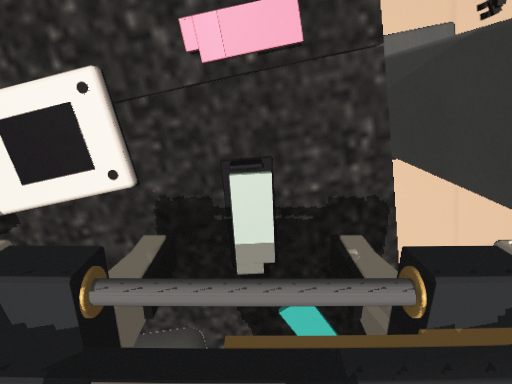

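w5 shows slide A at (252,222) between the open fingers, its label end toward (253,260) with the notch at (268,268). It leans about 3.5° relative to the tool, so I refine by +3° and descend.

Call:
move_arm --pt "1 -2 -10 0 0 3" --pt "0 0 -20 0 0 0" --pt "0 0 -20 0 0 0" --pt "0 0 -12 0 0 0" --pt "0 0 0 0 0 0"

```text
t: 10.85
eef_pos: [0.4349, -0.0129, 0.1936]
ee_rot: [3.138, -0.002, -1.72]
force: [1.0, -0.2, 0.4]
width: 0.0876
```

Call:
move_arm --pt "0 0 -4 0 0 0" --pt "0 0 -3 0 0 0" --pt "0 0 0 0 0 0" --pt "0 0 0 0 0 0" --pt "0 0 0 0 0 0"

```text
t: 11.27
eef_pos: [0.436, -0.0124, 0.1892]
ee_rot: [-3.141, 0.001, -1.719]
force: [0.0, 0.6, -0.6]
width: 0.0882
```

Call:
move_arm --pt "0 0 0 0 0 0" --pt "0 0 0 0 0 0" --pt "0 0 0 0 0 0" --pt "0 0 0 0 0 0" --pt "0 0 0 0 0 0" --claw 255 --squeeze 20

```text
t: 11.68
eef_pos: [0.4358, -0.0125, 0.1888]
ee_rot: [-3.141, 0.0, -1.719]
force: [0.2, 1.0, -0.7]
width: 0.0598
```

Call:
move_arm --pt "0 0 0 0 0 0" --pt "0 0 0 0 0 0" --pt "0 0 0 0 0 0" --pt "0 0 0 0 0 0" --pt "0 0 0 0 0 0"

```text
t: 12.1
eef_pos: [0.4358, -0.0125, 0.1886]
ee_rot: [3.141, -0.0, -1.719]
force: [-0.4, 0.4, 0.2]
width: 0.0296
```

Gripped at 29.6 mm. I lift, then carry it to the reader while turning it.

Call:
move_arm --pt "0 0 8 0 0 0" --pt "0 0 12 0 0 0" --pt "0 0 12 0 0 0" --pt "0 0 12 0 0 0" --pt "0 0 0 0 0 0"

```text
t: 12.52
eef_pos: [0.4366, -0.0123, 0.2351]
ee_rot: [-3.138, 0.002, -1.719]
force: [0.8, 0.1, -0.1]
width: 0.0296
```

Call:
move_arm --pt "0 0 0 0 0 0" --pt "10 -8 0 0 0 -6.5" --pt "10 -8 0 0 0 -6.5" --pt "10 -8 0 0 0 -6.5" --pt "10 -8 0 0 0 -6.5"

```text
t: 12.93
eef_pos: [0.4759, -0.0449, 0.2321]
ee_rot: [3.141, -0.001, -2.178]
force: [0.2, 0.8, 0.3]
width: 0.0297
```

Call:
move_arm --pt "10 -8 0 0 0 -6.5" --pt "10 -8 0 0 0 -6.5" --pt "10 -8 0 0 0 -6.5" --pt "10 -8 0 0 0 -6.5" --pt "10 -8 0 0 0 -6.5"

```text
t: 13.35
eef_pos: [0.5259, -0.085, 0.2318]
ee_rot: [3.141, -0.002, -2.746]
force: [0.1, -0.2, -0.3]
width: 0.0298
```

Call:
move_arm --pt "6 -3 0 0 0 -6.5" --pt "3 -1.5 0 0 0 -6.5" --pt "2 -1 0 0 0 -6.5" --pt "0 0 0 0 0 -2.3" --pt "0 0 0 0 0 0"

```text
t: 13.77
eef_pos: [0.5365, -0.0902, 0.2317]
ee_rot: [-3.141, -0.002, -3.123]
force: [0.1, -1.2, -0.7]
width: 0.0292
```

Run:
```python
from h import *
s=arm.get_state(); print(s['t'],s['eef_pos'],s['ee_rot'],s['width'],s['force'])
w=arm.grab_frame('wrist'); c,T=camT('wrist',s); b=arm.grab_frame('scene');cs,Ts=camT('scene');arm.grab_frame('top');ct,Tt=camT('top')
x=cv2.resize(b[130:220,190:310],(512,384),interpolation=cv2.INTER_CUBIC)
save('f1',cv2.resize(np.hstack([w,x]),(800,300)))
zs=s['eef_pos'][2]-.1686
print('underside',zs)
for cam,C,TT in(('wrist',c,T),('scene',cs,Ts),('top',ct,Tt)):
  for n,z in dict(slide_label=zs+.006,slide_tail=zs+.003,reader_spot=.0125).items():
    for d in arm.spot_point(n,cam): print(cam,n,round(d['score'],2),np.round(d['xy'],1),np.round(at_z(C,TT,d['xy'],z),4))
```

```text
13.7667 [ 0.53654857 -0.09018067  0.23170331] [-3.14146668e+00 -1.70508234e-03 -3.12286522e+00] 0.029208955126380533 [ 0.06270171 -1.19972611 -0.71883883]
underside 0.06310330529165697
wrist slide_label 0.85 [251.5 323.4] [ 0.5746 -0.0908  0.0691]
wrist slide_label 0.74 [184.1  79.8] [ 0.4477 -0.122   0.0691]
wrist slide_tail 0.69 [250.6 209.7] [ 0.508  -0.0923  0.0661]
scene slide_label 0.71 [251.8 254.7] [0.3611 0.201  0.0691]
scene slide_label 0.67 [294.6 189.7] [ 0.4109 -0.067   0.0691]
scene slide_label 0.45 [250.3 161.2] [ 0.5992 -0.103   0.0691]
scene slide_tail 0.53 [269.8 174.1] [ 0.5132 -0.0882  0.0661]
scene slide_tail 0.53 [258.  236.4] [0.3869 0.1414 0.0661]
scene slide_tail 0.5 [319.  199.1] [ 0.3357 -0.0759  0.0661]
scene reader_spot 0.82 [252.5 178.1] [ 0.5856 -0.0956  0.0125]
scene reader_spot 0.34 [223.7 201.2] [0.5867 0.0458 0.0125]
top slide_label 0.74 [262.3 212.8] [ 0.4237 -0.0019  0.0691]
top slide_label 0.6 [299.2 204.2] [ 0.4519 -0.1329  0.0691]
top slide_tail 0.71 [190.4 232.7] [0.3576 0.2536 0.0661]
top slide_tail 0.6 [298.2 226.4] [ 0.3738 -0.1276  0.0661]
```

View pics/f1.png

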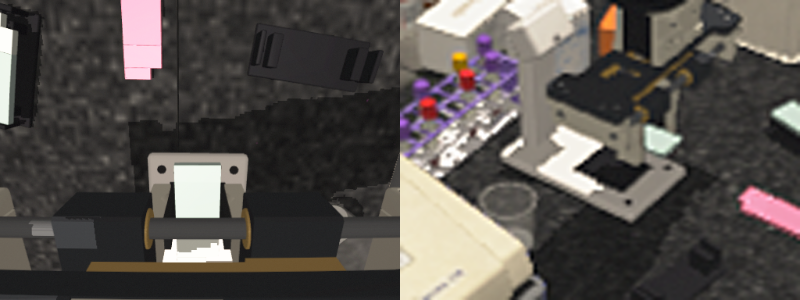

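The slide is level, centred on the reader and aligned with it: the slide centre is at column 197, the base centre at 197.5. It is about 50 mm above the pad, so I lower it 12 mm.

Call:
move_arm --pt "0 1 -4 0 0 0" --pt "0 0 -4 0 0 0" --pt "0 0 -4 0 0 0" --pt "0 0 0 0 0 0" --pt "0 0 0 0 0 0"

```text
t: 14.78
eef_pos: [0.5367, -0.0891, 0.2202]
ee_rot: [-3.141, -0.001, -3.12]
force: [0.1, 0.3, -0.3]
width: 0.0294
```

Call:
move_arm --pt "0 0 0 0 0 0" --pt "0 0 0 0 0 0" --pt "0 0 0 0 0 0" --pt "0 0 0 0 0 0" --pt "0 0 0 0 0 0"

```text
t: 15.2
eef_pos: [0.5368, -0.089, 0.2208]
ee_rot: [3.142, 0.0, -3.121]
force: [-0.6, -0.1, -0.6]
width: 0.0292
```

Run:
```python
from h import *
s=arm.get_state(); print(s['t'],s['eef_pos'],s['ee_rot'],s['width'],s['force'])
arm.grab_frame('wrist'); c,T=camT('wrist',s); arm.grab_frame('scene')
zs=s['eef_pos'][2]-.1686
for n,z in dict(slide_label=zs+.006,slide_tail=zs+.003).items():
    for d in arm.spot_point(n,'wrist')[:1]: print(n,round(d['score'],2),np.round(at_z(c,T,d['xy'],z),4))
print('lid',[d['xy'] for d in arm.spot_point('lid_edge','scene')],'shut expected 237,276.7')
arm.job_done()
```

```text
15.2 [ 0.53684675 -0.08903463  0.22080243] [ 3.14155307e+00  2.25389481e-04 -3.12055783e+00] 0.02921597217568368 [-0.62327345 -0.07314812 -0.58977622]
slide_label 0.74 [ 0.4468 -0.1239  0.0582]
slide_tail 0.7 [ 0.5081 -0.0905  0.0552]
lid [[235.6, 277.9]] shut expected 237,276.7
the job is handed in; nothing more can be done
```

I pressed the lid shut, then picked up the label-up slide by its clear part. I handed the job in with that slide held level over the reader pad, at about 15.5 s on the robot's clock. No verdict was reported.

**Lid:** it looked shut right after the press, and at hand-in the scene camera found its edge at pixel (235.6, 277.9) against (237, 276.7) expected when shut. While pressing I went on past the bottom stop, so the force reached about 55 N through the fingertips. That is under the 120 N wrist limit. I took the 40 N limit to cover only the arm and gripper body, not the fingers.

**Slide:**

| Check | Value |
|---|---|
| Underside above the pad | about 40 mm, from the arm's height |
| Label vs pad middle | about 2 mm, working from the grasp and the tail |
| Yaw, slide vs reader | 1.3° vs about 1°, measured just before the final 12 mm lowering |
| Finger opening | 29 mm, with the slide still gripped |

**Checks that failed or disagreed:**
- **Label, last check:** the detector picked up the pink look-alike instead of the held slide, so only the tail confirmed the final position. Just before the lowering it had found the label at (0.575, -0.091).
- **Pad position:** one scene-camera reading of the pad, partly hidden by the arm, was about 1 cm off the others. I discarded it in favour of the unobstructed views, which agreed on (0.5745, about -0.087).
- **Other objects:** I did not re-measure the other slide, timer, red box or beaker at the end. No move should have touched them.

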